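Show a bushing to the sprung-lid viewer

TASK

Gently stand the brass bushing upright on its flange, well centred on top of the narrow steel post, and let go of it. Then lift the sprung lid of the grey inspection box by its bar handle until the lid's pointer is in line with the mark clipped to the side scales, so that the lens under the lid looks at the bushing, and finish while still holding the lid steady there with the gripper. Leave the mark, the bearing, the tape roll and the wrench where they are.

Things in the scene. Friction and masses are not known exactly. Their poses are not given: they have to be found in the camera images.
- bushing: loose flanged brass bushing, about 0.3 kg, standing on the bench flange down, on the left or the right side (the bearing is on the other). Origin: centre of its underside, z up its axis. Flange 50 mm diameter, 8 mm thick; above it a barrel of 38 mm diameter up to the total height of 50 mm; bore 22 mm right through. Grip it across the barrel from above
- post: fixed steel post in front (robot side) of the inspection box: a foot 68 mm in diameter and 10 mm thick, then a shaft of 32 mm diameter with a flat top 55 mm above the bench. Origin: centre of its underside on the bench
- post_top (a point): centre of the flat top of the post (32 mm diameter), 55 mm above the bench
- box: fixed grey box 180 mm deep (x), 200 mm wide (y), 90 mm tall, under a lid 8 mm thick hinged along the far (+x) rim. Origin: centre of its underside; x points away from the robot (yaw up to 0.25 rad either way), y left. On both sides, 108 mm from its middle, stands an upright aluminium scale, an arc of 130 to 150 mm radius about the hinge axis, ticked every 10 degrees
- lid (a joint): opening angle of the lid, rad: 0 shut, grows as the front edge rises, at most 1.25. A spring shuts it: its torque is 0.8 x (angle + 0.5) N m, and the lid weighs 0.35 kg, so the bar must be pulled with about 4 N at first and up to 8 N at the largest marks. Let go, it shuts
- lid_hinge (a point): point on the hinge axis at the middle of the lid's width, 94 mm above the bench; it moves with the lid: its y axis is the hinge axis (parallel to the box's y), its x axis lies in the lid and points from the front edge to the hinge
- lid_bar (a point): middle of the lid's handle: round steel bar, 12 mm diameter, along the box's y, 88 mm free between two uprights, axis 48 mm above the lid's face. In the lid's frame it is 155 mm in front of the hinge axis and 52 mm above it: 146 mm above the bench when shut. Pinched front to back from above it can turn between the fingers, so the gripper may stay upright in the lift
- lid_pointer (a point): tip of the lid's left pointer, a short black pin sticking out of the lid's side edge 163 mm from the hinge axis, 112 mm left of the middle (a twin on the right); it sweeps just outside the arc. Its axes are those of the lid
- mark (a joint): angle of the mark, rad, on the same scale as the lid's angle: when the lid's angle equals it, pointer and mark are in line. Between 0.45 and 0.85. A stiff clip that must not be shifted
- mark_tip (a point): left end of the mark: a black clip with a white fin on the scale arc (a twin on the right scale), the point where the lid's pointer will stand when lid and mark are in line, 163 mm from the hinge axis. Its x axis points from there to the hinge
- bearing: bystander: loose steel bearing ring, 52 mm outer diameter, 25 mm bore, 16 mm high, lying flat. Origin: centre of its underside
- tape: bystander: loose green tape roll, 100 mm diameter, 48 mm high, lying flat on the left, beside the box. Origin: centre of its underside
- wrench: bystander: loose steel wrench, 140 mm long, lying on the bench on the right. Origin: below its middle
Mind the look-alikes: they are no part of the job. Of the things that look like the bushing, take the one that is farthest to the robot's right at the start.

How it is judged:
By the outcome, as a careful person would: the job done as asked, in the order asked, and still so for the second after the job is handed in, while the arm keeps its last pose, push and grip.
It also fails if it takes over 64 s, if anything falls off the work surface, if the arm or the gripper's body presses on something with over 40 N, if the wrist force passes 120 N, or if a joint passes its speed limit or range.

ROBOT

A 6-joint arm with a two-finger parallel gripper is mounted at the origin on the work surface. World frame = base frame: x ahead of the robot, y to its left, z up, the work surface at z = 0. Lengths are in m, angles in rad, forces in N, time in s.
With the tool pointing down it reaches from about 0.3 to 0.825 m from the base axis. Payload 5.4 kg.
Tool frame: the origin (TCP) lies midway between the tips of the shut fingers; the grasp point (between the pads) lies 19 mm behind it; z points along the fingers, y is the line along which they close (so a half turn about z gives the same grasp; the last joint's range is limited). The gripper opens to 92 mm and grips with 3 to 60 N. Pads are 20 mm wide; open, the fingers measure 128 mm over their backs; the gripper's body (75 mm by 189 mm) begins 69 mm behind the grasp point.
Start: joints at [-1.371, 0.158, 1.597, -0, 1.386, -0.21], TCP at [0.229, -0.527, 0.215] pointing down, gripper open.
Joint ranges: [-2.91, 2.91], [-0.94, 2.29], [0.18, 2.7], [-1.29, 4.43], [0.17, 2.64], [-3, 3]. Speed limits (rad/s): [2.57, 2.57, 3.14, 3.14, 3.14, 3.14].

INTERFACE

Orientations are given as a 3x3 rotation matrix whose columns are the frame's x, y, z axes.
In Python, from station import manip gives the robot as it stands. The module is installed in compiled form; this text tells all that it offers.
- The arm moves only by the shell command python3 -m jog 'ROWS' [FORCE]. ROWS is a JSON object whose one key "steps" holds a list of rows, each a list of 7 numbers: the turn, a rotation vector about the tool's x, y, z in units of 5 degrees (1.0 is 5 degrees), then the shift along the tool's x, y, z in units of 30 mm (1.0 is 30 mm), then the finger opening in mm, from 0 to 91.9. In form: {"steps": [[ax, ay, az, tx, ty, tz, fingers], ...]}. A call has 1 to 10 rows; each row shifts and turns the commanded pose from where the row before left it, along the tool's axes as they then stand; what a row does not reach is not made up. A row lasts 1/10 s, in which the tool goes at most 50 mm and 8.59 degrees, less where a joint would pass 70% of its speed; a pose out of reach is approached as far as the arm can. A call is refused whole if a number of a shift passes 1 or a number of a turn 1, either way. A call with a gripper value outside its range is refused whole. The fingers move at their own pace and stop on an object; FORCE is the grip in N (left out, the last holds). Time passes only in rows, so rows that do not move let the fingers close. It gives the time, the measured TCP pose, the force, the opening and the grip force at its end, in the units of the state.
- manip.get_obs(): the state, without advancing time (a new reading comes with each control period).
- manip.get_image(name): name is "scene" or "top" or "wrist"; returns (picture, depth): 384x512x3 uint8, red, green, blue; 384x512 float32, m along the optical axis (not along the pixel's ray), 0 where there is no reading.
- manip.get_calibration(name): a dict with "camera_matrix" (3x3 intrinsics, pixels), "rvec" (rotation vector, rad) and "tvec" (3), from world to camera coordinates, as OpenCV has them. Camera axes: x right, y down, z forward; pixel columns grow to the right and rows downward; lengths in m; the calibration is good to about 2 mm. The wrist camera is an equidistant fisheye: a pixel r from the principal point sees the ray r / f radians off the axis. A picture is of the moment at which its call begins: read the wrist's pose just before it. get_calibration takes no time and is no camera call; for the wrist camera it gives the pose at the moment of the call.
- manip.close_job(): hands the job in; it is judged then, once.
Trained networks look in the newest picture that a camera, given by its name, has taken for a name from the list of things; names that differ only in an ending like _2 or _b are one class to them, and where a whole thing is asked for, a point or a joint stands for the part that bears it (a point fixed in the world has none). Each returns a list of dicts, best first, with "confidence" (0 to 1); they miss things now and then, are a little off and sometimes report something else, mostly with a low value. They report only what shows in the picture. A call takes as long as a camera call. They do not tell look-alikes from the thing itself.
- manip.look_for(camera, thing): "bbox" ([left, top, right, bottom] as shares, 0 to 1, of the picture: columns of its width, rows of its height, round what is visible of it).
- manip.masks_of(camera, thing): "region" (384x512 bool, what is visible of it) and "bbox" ([left, top, right, bottom] as shares, 0 to 1, of the picture: columns of its width, rows of its height, round what is visible of it).
The state is a dict: "time": time; "joint_positions": joint angles; "qd": joint speeds; "tau": joint torques, N m; "ee_pos": TCP position; "eef_rot": TCP orientation; "ft_force": force on the tool from outside, world axes, zero at the start; "moment": the same for the moment, N m; "opening": finger opening in m; "gripper_force": force on a finger pad.
Only numpy, scipy, OpenCV 4.12 (cv2) and the standard library are available. Lean on these libraries where they do the work, as an engineer would, in place of code of your own. Each camera call takes 0.05 s, during which the arm holds its last target. There are 200 camera calls.

## Working session

There is one attempt and no reset: what is moved stays moved. The work goes in short steps, Python scripts to look and compute and a shell command to move; the robot and the scene stay as the last step left them, time stands still between calls to the robot, and variables do not carry over. Pictures are saved under pics/ and viewed, at most 10 in all, crops included, and the job is handed in when it is done.

```bash
mkdir -p pics
cat > h.py <<'E'
import numpy as np, cv2
from station import manip
def cal(n):
    c=manip.get_calibration(n); K=np.array(c["camera_matrix"],float)
    R=cv2.Rodrigues(np.array(c["rvec"],float))[0]; t=np.array(c["tvec"],float).ravel()
    return K,R,t
def cloud(n,depth,mask=None,c=None):
    K,R,t=c or cal(n)
    m=(depth>0) if mask is None else (mask&(depth>0))
    v,u=np.nonzero(m); z=depth[v,u]
    x=(u-K[0,2])/K[0,0]; y=(v-K[1,2])/K[1,1]
    if n=="wrist":
        th=np.hypot(x,y); s=np.where(th>1e-9,np.tan(th)/np.maximum(th,1e-9),1); x=x*s;y=y*s
    return (np.c_[x*z,y*z,z]-t)@R, u, v
def proj(n,P,c=None):
    K,R,t=c or cal(n); q=np.atleast_2d(P)@R.T+t
    x=q[:,0]/q[:,2];y=q[:,1]/q[:,2]
    if n=="wrist":
        r=np.hypot(x,y); s=np.arctan(r)/np.maximum(r,1e-9); x=x*s;y=y*s
    return np.c_[K[0,0]*x+K[0,2],K[1,1]*y+K[1,2]]
def save(n,im): cv2.imwrite("pics/"+n,cv2.cvtColor(im,cv2.COLOR_RGB2BGR))
E
python3 - <<'E'
from h import *
ims=[]
for n in("scene","top"):
    im,d=manip.get_image(n); np.savez(n+"0.npz",im=im,d=d); ims.append(im)
    print(n,np.round(np.r_[-cal(n)[1].T@cal(n)[2]],3))
    for th in("bushing","post","box","lid_bar","bearing","tape","wrench","mark_tip","lid_pointer"):
        for r in manip.masks_of(n,th)[:4]:
            if r["confidence"]<.25: continue
            P,u,v=cloud(n,d,r["region"])
            if len(P)<5: continue
            print(th,round(r["confidence"],2),"px",int(u.mean()),int(v.mean()),len(u),"med",np.round(np.median(P,0),3),"lo",np.round(np.percentile(P,3,0),3),"hi",np.round(np.percentile(P,97,0),3))
save("a.png",cv2.resize(np.vstack(ims),(450*1024//1024,600*450//450)) if 0 else cv2.resize(np.hstack(ims),(800,300)))
save("scene.png",cv2.resize(ims[0],(800,600))); save("top.png",cv2.resize(ims[1],(800,600)))
E
```

```text
scene [ 1.181 -0.344  0.907]
bushing 0.76 px 358 153 238 med [0.546 0.414 0.029] lo [0.524 0.402 0.003] hi [0.56  0.438 0.052]
bushing 0.67 px 330 156 255 med [0.512 0.329 0.032] lo [0.487 0.315 0.004] hi [0.526 0.354 0.052]
bushing 0.65 px 334 136 200 med [0.444 0.402 0.031] lo [0.423 0.39  0.006] hi [0.457 0.424 0.052]
bushing 0.62 px 378 168 290 med [0.63  0.425 0.028] lo [ 0.589  0.411 -0.001] hi [0.647 0.463 0.052]
box 0.86 px 279 214 7052 med [0.666 0.036 0.097] lo [ 0.561 -0.068  0.007] hi [0.742 0.158 0.199]
lid_bar 0.89 px 279 208 4181 med [0.649 0.046 0.098] lo [ 0.555 -0.052  0.094] hi [0.733 0.142 0.15 ]
lid_bar 0.74 px 256 189 131 med [ 0.614 -0.072  0.164] lo [ 0.566 -0.082  0.153] hi [0.638 0.155 0.171]
bearing 0.71 px 148 235 230 med [ 0.487 -0.264  0.015] lo [ 0.462 -0.286  0.006] hi [ 0.507 -0.243  0.018]
tape 0.98 px 362 191 906 med [0.676 0.321 0.034] lo [0.631 0.277 0.002] hi [0.721 0.366 0.05 ]
wrench 0.84 px 143 308 557 med [ 0.677 -0.354  0.006] lo [ 0.605 -0.378 -0.001] hi [ 0.734 -0.324  0.01 ]
lid_pointer 0.86 px 279 208 3866 med [0.648 0.048 0.098] lo [ 0.
[... 475 characters left out ...]
64 235 272 med [ 0.46  -0.002  0.013] lo [ 0.432 -0.029  0.007] hi [0.485 0.022 0.059]
box 0.82 px 250 178 4280 med [0.64  0.043 0.098] lo [ 0.553 -0.066  0.04 ] hi [0.732 0.154 0.169]
lid_bar 0.64 px 250 178 3494 med [0.643 0.042 0.098] lo [ 0.558 -0.051  0.094] hi [0.729 0.138 0.148]
bearing 0.63 px 342 229 139 med [ 0.484 -0.267  0.017] lo [ 0.461 -0.288  0.011] hi [ 0.504 -0.244  0.021]
tape 0.79 px 168 170 438 med [0.675 0.321 0.046] lo [0.628 0.275 0.004] hi [0.719 0.366 0.052]
wrench 0.77 px 367 174 294 med [ 0.671 -0.357  0.007] lo [ 0.607 -0.38  -0.003] hi [ 0.731 -0.327  0.013]
lid_pointer 0.81 px 250 178 3397 med [0.642 0.044 0.098] lo [ 0.558 -0.051  0.094] hi [0.728 0.137 0.149]
```

Run:
```python
from h import *
im=np.load("top0.npz")["im"]; save("crop.png",cv2.resize(im[140:270,100:290],None,fx=4,fy=4,interpolation=cv2.INTER_CUBIC))
```

```text
(no output)
```

View pics/scene.png

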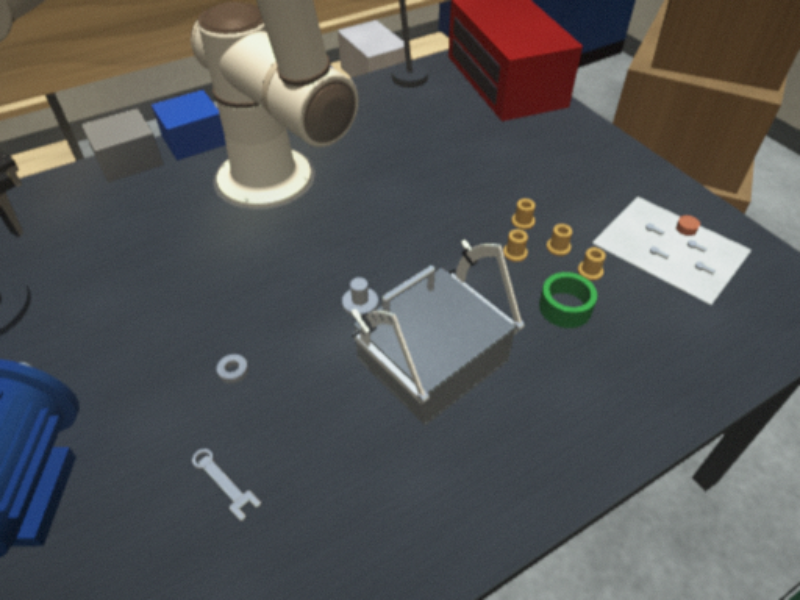

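View pics/crop.png

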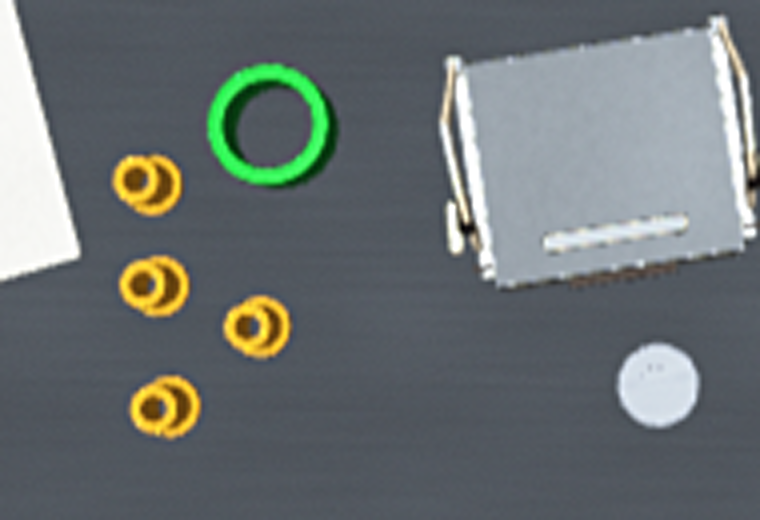

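The bushing look-alikes in the top picture are at (164,220), (138,210), (137,185) and (141,240). The one farthest to the robot's right, with the smallest y, is (164,220). In the enlarged crop it stands alone at (257,327), nearest the post. The scene view shows the post at (359,295), the bar at (408,285), and black clips on the scales at (470,250) and (362,320).

Run:
```python
from h import *
from scipy.optimize import least_squares
o=manip.get_obs(); print(np.round(o["eef_rot"],3),np.round(o["ee_pos"],3),o["time"])
K,R,t=cal("wrist"); print("wrist cam in tool", np.round(o["eef_rot"].T@((-R.T@t)-o["ee_pos"]),3), np.round(o["eef_rot"].T@R.T,2))
for n in("scene","top"):
    d=np.load(n+"0.npz")["d"]; P,u,v=cloud(n,d)
    for nm,c,r0,zl,zh in(("bush",(.509,.333),.035,.045,.058),("post",(.46,0),.03,.047,.063),("postfoot",(.46,0),.05,.006,.016)):
        m=(np.hypot(P[:,0]-c[0],P[:,1]-c[1])<r0)&(P[:,2]>zl)&(P[:,2]<zh); Q=P[m]
        print(n,nm,m.sum(),"mid",np.round((Q.min(0)+Q.max(0))/2,4),"mean",np.round(Q.mean(0),4),"span",np.round(np.ptp(Q,0),3))
    # lid rectangle
    m=(abs(P[:,2]-.097)<.006)&(P[:,0]>.52)&(P[:,0]<.78)&(abs(P[:,1]-.04)<.16)
    print(n,"lid rect",cv2.minAreaRect(P[m][:,:2].astype(np.float32)))
    m=(P[:,2]>.142)&(P[:,2]<.158)&(P[:,0]>.5)&(P[:,0]<.64)&(abs(P[:,1]-.04)<.08);Q=P[m]
    print("bar",m.sum(),np.round(Q.mean(0),4),cv2.minAreaRect(Q[:,:2].astype(np.float32)))
```

```text
[[ 0.917  0.398 -0.   ]
 [ 0.398 -0.917  0.   ]
 [-0.    -0.    -1.   ]] [ 0.229 -0.527  0.215] 1.0
wrist cam in tool [ 0.072 -0.002 -0.171] [[ 0.   -0.97 -0.26]
 [ 1.    0.   -0.  ]
 [ 0.   -0.26  0.97]]
scene bush 73 mid [0.5042 0.3359 0.0491] mean [0.5054 0.3353 0.0493] span [0.038 0.036 0.008]
scene post 90 mid [ 0.4593 -0.0011  0.0531] mean [ 0.4604 -0.0023  0.0544] span [0.033 0.033 0.011]
scene postfoot 201 mid [ 0.4589 -0.0006  0.011 ] mean [ 0.4655 -0.0039  0.0112] span [0.066 0.066 0.01 ]
scene lid rect ((0.6449719667434692, 0.046048037707805634), (0.190298929810524, 0.235265851020813), 9.35869026184082)
bar 176 [0.5804 0.0308 0.1495] ((0.5775494575500488, 0.03368884697556496), (0.013504866510629654, 0.11148946732282639), 9.110334396362305)
top bush 75 mid [0.5059 0.335  0.0499] mean [0.5058 0.3352 0.0494] span [0.033 0.036 0.009]
top post 75 mid [ 0.4617 -0.0031  0.055 ] mean [ 0.4609 -0.0024  0.0556] span [0.029 0.029 0.013]
top postfoot 220 mid [ 4.651e-01 -3.000e-04  1.100e-02] mean [ 0.4606 -0.0015  0.0111] span [0.074 0.071 0.01 ]
top lid rect ((0.6471940279006958, 0.044145599007606506), (0.1869615614414215, 0.2311522364616394), 9.559419631958008)
bar 141 [0.5798 0.0325 0.1503] ((0.5800951719284058, 0.0323454849421978), (0.012010431848466396, 0.10836844891309738), 9.553900718688965)
```

The bushing is at about (0.5055, 0.335), the post at (0.460, -0.002) and the bar at (0.580, 0.032), with box yaw about 9.4°. I'll turn the fingers along x, clear of the neighbours, and move above the bushing.

```bash
python3 -m jog '{"steps": [[0,0,-1,0,0,0,64],[0,0,-1,0,0,0,64],[0,0,-1,0,0,0,64],[0,0,-1,0,0,0,64],[0,0,-1,0,0,0,64],[0,0,-1,0,0,0,64],[0,0,-1,0,0,0,64],[0,0,-1,0,0,0,64],[0,0,-1,0,0,0,64],[0,0,-1,0,0,0,64]]}' 20
python3 -m jog '{"steps": [[0,0,-1,0,0,0,64],[0,0,-1,0,0,0,64],[0,0,-1,0,0,0,64],[0,0,-0.32,0.73,0.22,0,64],[0,0,0,1,0.5,0,64],[0,0,0,1,0.5,0,64],[0,0,0,1,0.5,0,64],[0,0,0,1,0.5,0,64],[0,0,0,1,0.5,0,64],[0,0,0,1,0.5,0,64]]}'
python3 -m jog '{"steps": [[0,0,0,1,0.5,0,64],[0,0,0,1,0.5,0,64],[0,0,0,1,0.5,0,64],[0,0,0,1,0.5,0,64],[0,0,0,1,0.5,0,64],[0,0,0,1,0.5,0,64],[0,0,0,1,0.5,0,64],[0,0,0,1,0.5,0,64],[0,0,0,1,0.5,0,64],[0,0,0,1,0.5,0,64]]}'
python3 -m jog '{"steps": [[0,0,0,1,0.5,0,64],[0,0,0,1,0.5,0,64],[0,0,0,1,0,0.4,64],[0,0,0,1,0,0.4,64],[0,0,0,1,0,0.4,64],[0,0,0,1,0,0.4,64],[0,0,0,1,0,0.4,64],[0,0,0,1,0,0.4,64],[0,0,0,1,0,0.4,64],[0,0,0,1,0,0,64]]}'
python3 -m jog '{"steps": [[0,0,0,1,0,0,64],[0,0,0,1,0,0,64],[0,0,0,0,0,0,64]]}'
python3 - <<'E'
from h import *
o=manip.get_obs(); print(np.round(o["ee_pos"],4),np.round(o["eef_rot"],3),o["ft_force"])
c=cal("wrist"); im,d=manip.get_image("wrist"); save("w1.png",cv2.resize(im,(512,384))); P,u,v=cloud("wrist",d,None,c)
m=(np.hypot(P[:,0]-.506,P[:,1]-.335)<.035)&(P[:,2]>.045)&(P[:,2]<.058); Q=P[m]
print(m.sum(),"mid",(Q.min(0)+Q.max(0))/2,Q.mean(0),np.ptp(Q,0)); 
m=(np.hypot(P[:,0]-.506,P[:,1]-.335)<.045)&(P[:,2]>.004)&(P[:,2]<.012); Q=P[m]
print("flange",m.sum(),(Q.min(0)+Q.max(0))/2,np.ptp(Q,0))
E
```

```text
time: 2.0
ee_pos: [0.2291, -0.5274, 0.2146]
eef_rot: [[0.281, 0.96, 0.0], [0.96, -0.281, 0.0], [0.0, 0.0, -1.0]]
ft_force: [-0.4, 0.9, 0.1]
opening: 0.0642
gripper_force: 0.0
time: 3.0
ee_pos: [0.3265, -0.3244, 0.2148]
eef_rot: [[-0.001, 1.0, 0.0], [1.0, 0.001, -0.0], [-0.0, 0.0, -1.0]]
ft_force: [0.1, 0.1, 1.2]
opening: 0.0641
gripper_force: 0.0
time: 4.0
ee_pos: [0.4761, -0.024, 0.2148]
eef_rot: [[-0.002, 1.0, 0.001], [1.0, 0.002, -0.0], [-0.0, 0.001, -1.0]]
ft_force: [0.6, -0.7, -0.4]
opening: 0.0639
gripper_force: 0.0
time: 5.0
ee_pos: [0.5037, 0.2756, 0.1285]
eef_rot: [[-0.001, 1.0, -0.003], [1.0, 0.001, -0.001], [-0.001, -0.003, -1.0]]
ft_force: [0.2, -1.1, 0.4]
opening: 0.064
gripper_force: 0.0
time: 5.3
ee_pos: [0.5046, 0.3376, 0.1306]
eef_rot: [[-0.005, 1.0, 0.0], [1.0, 0.005, 0.001], [0.001, 0.0, -1.0]]
ft_force: [0.2, -0.5, -0.1]
opening: 0.0641
gripper_force: 0.0
[0.5046 0.3376 0.1306] [[-0.005  1.     0.   ]
 [ 1.     0.005  0.001]
 [ 0.001  0.    -1.   ]] [ 0.15392978 -0.48571219 -0.05930262]
925 mid [0.50313324 0.33942678 0.04895589] [0.50311703 0.34023877 0.05028588] [0.03640692 0.03637841 0.00773087]
flange 548 [0.50313551 0.34547998 0.00802316] [0.04818709 0.036483   0.00780614]
```

View pics/w1.png

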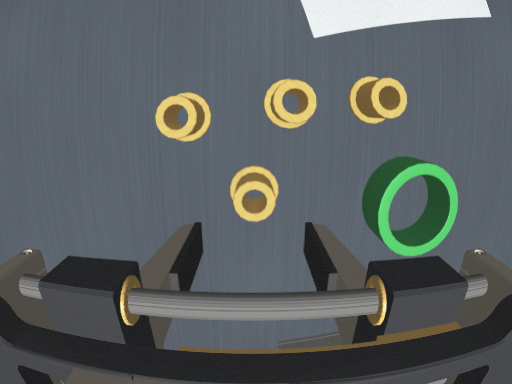

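The wrist picture shows the chosen bushing at (254,195), centred between the fingers with its neighbours clear. Next I descend and grip.

```bash
python3 -m jog '{"steps": [[0,0,0,0.03,-0.03,0.7,64],[0,0,0,0,0,0.7,64],[0,0,0,0,0,0.7,64],[0,0,0,0,0,0.7,64],[0,0,0,0,0,0.6,64],[0,0,0,0,0,0.3,64],[0,0,0,0,0,0.17,64],[0,0,0,0,0,0,64],[0,0,0,0,0,0,30],[0,0,0,0,0,0,30]]}' 20
python3 -m jog '{"steps": [[0,0,0,0,0,0,30],[0,0,0,0,0,0,30],[0,0,0,0,0,0,30],[0,0,0,0,0,0,30]]}' 20
```

```text
time: 6.35
ee_pos: [0.505, 0.3359, 0.0156]
eef_rot: [[-0.001, 1.0, 0.002], [1.0, 0.001, 0.001], [0.001, 0.002, -1.0]]
ft_force: [-0.8, 0.1, 0.1]
opening: 0.0501
gripper_force: 0.0
time: 6.75
ee_pos: [0.5049, 0.3359, 0.0153]
eef_rot: [[-0.001, 1.0, 0.001], [1.0, 0.001, 0.001], [0.001, 0.001, -1.0]]
ft_force: [0.1, -0.7, 4.1]
opening: 0.0382
gripper_force: 20.0
```

```bash
python3 -m jog '{"steps": [[0,0,0,0,0,-0.2,30],[0,0,0,0,0,-0.5,30],[0,0,0,0,0,-0.7,30],[0,0,0,0,0,-0.8,30],[0,0,0,0,0,-0.8,30],[0,0,0.5,0,0,-0.8,30],[0,0,1,0,0,-0.7,30],[0,0,1,0,0,0,30],[0,0,1,0,0,0,30],[0,0,1,0,0,0,30]]}' 25
python3 -m jog '{"steps": [[0,0,1,0,0,0,30],[0,0,1,0,0,0,30],[0,0,1,0,0,0,30],[0,0,1,0,0,0,30],[0,0,1,0,0,0,30],[0,0,1,0,0,0,30],[0,0,1,0,0,0,30],[0,0,1,0,0,0,30],[0,0,1,0,0,0,30],[0,0,1,0,0,0,30]]}'
python3 -m jog '{"steps": [[0,0,1,0,0,0,30],[0,0,0.62,-0.1,0.3,0,30],[0,0,0,-0.2,0.6,0,30],[0,0,0,-0.4,0.9,0,30],[0,0,0,-0.4,1,0,30],[0,0,0,-0.4,1,0,30],[0,0,0,-0.4,1,0,30],[0,0,0,-0.4,1,0,30],[0,0,0,-0.4,1,0,30],[0,0,0,-0.4,1,0,30]]}'
python3 -m jog '{"steps": [[0,0,0,-0.2,1,0,30],[0,0,0,0,1,0,30],[0,0,0,0,0.7,0,30],[0,0,0,0,0.37,0,30],[0,0,0,0,0,0,30],[0,0,0,0,0,0,30]]}'
python3 - <<'E'
from h import *
o=manip.get_obs(); print(np.round(o["ee_pos"],4),np.round(o["eef_rot"],3),o["ft_force"])
ims=[]
def mid(Q): return np.round((np.percentile(Q,1,0)+np.percentile(Q,99,0))/2,4),np.round(Q.mean(0),4),len(Q),np.round(np.ptp(Q,0),3)
for n in("wrist","top","scene"):
    c=cal(n); im,d=manip.get_image(n); ims.append(im); P,u,v=cloud(n,d,None,c); np.savez(n+"2.npz",im=im,d=d)
    h=np.hypot(P[:,0]-.46,P[:,1]+.002)
    for nm,r,lo,hi in(("post",.03,.049,.061),("flange underside/rim",.032,.13,.148),("bush top",.03,.175,.195)):
        m=(h<r)&(P[:,2]>lo)&(P[:,2]<hi)
        if m.sum(): print(n,nm,*mid(P[m]))
save("w2.png",ims[0])
E
```

```text
time: 7.75
ee_pos: [0.5037, 0.3355, 0.1501]
eef_rot: [[0.385, 0.923, -0.0], [0.923, -0.385, -0.0], [-0.0, -0.0, -1.0]]
ft_force: [-0.0, -1.2, -2.8]
opening: 0.0379
gripper_force: 25.0
time: 8.75
ee_pos: [0.5036, 0.3354, 0.1498]
eef_rot: [[0.954, 0.299, -0.001], [0.299, -0.954, -0.0], [-0.001, 0.0, -1.0]]
ft_force: [0.3, -0.3, -2.9]
opening: 0.0381
gripper_force: 25.0
time: 9.75
ee_pos: [0.4506, 0.0884, 0.1499]
eef_rot: [[0.986, 0.165, -0.0], [0.165, -0.986, 0.0], [-0.0, -0.0, -1.0]]
ft_force: [0.2, 0.2, -3.3]
opening: 0.0385
gripper_force: 25.0
time: 10.35
ee_pos: [0.4605, -0.0017, 0.1495]
eef_rot: [[0.986, 0.165, -0.0], [0.165, -0.986, 0.001], [-0.0, -0.001, -1.0]]
ft_force: [1.2, 0.4, -4.3]
opening: 0.0383
gripper_force: 25.0
[ 0.4605 -0.0017  0.1495] [[ 0.986  0.165 -0.   ]
 [ 0.165 -0.986  0.001]
 [-0.    -0.001 -1.   ]] [ 1.23249501  0.41656412 -4.34132634]
wrist post [0.4659 0.0024 0.0538] [0.4671 0.0033 0.0555] 299 [0.016 0.03  0.009]
wrist flange underside/rim [0.4669 0.001  0.1423] [0.4735 0.002  0.1428] 1246 [0.036 0.047 0.013]
wrist bush top [ 0.4616 -0.0005  0.1849] [ 0.4633 -0.0005  0.1841] 4072 [0.038 0.057 0.02 ]
scene post [ 0.4586 -0.0015  0.0541] [ 0.4597 -0.0019  0.0547] 83 [0.032 0.032 0.01 ]
scene flange underside/rim [ 0.4735 -0.0027  0.1406] [ 0.4768 -0.0059  0.1413] 84 [0.026 0.048 0.014]
scene bush top [ 0.4624 -0.0005  0.1848] [0.4644 0.002  0.1834] 150 [0.039 0.056 0.019]
```

View pics/w2.png

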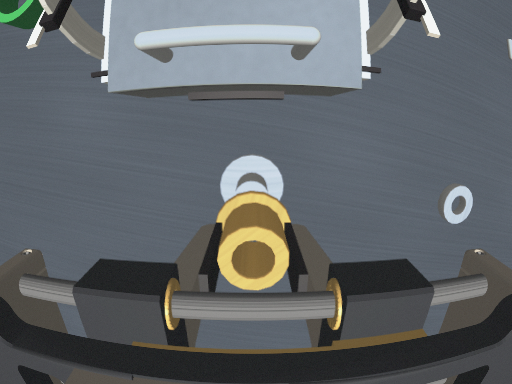

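The wrist picture shows the bushing held upright at (253,235) over the post disc at (252,180), with pointers at (100,73) and (372,70) beside the lid. Flange against post in the wrist and scene depth asks for a shift of about (-2.8, +1.3) mm. I'll apply that and lower gently.

```bash
python3 -m jog '{"steps": [[0,0,0,-0.09,-0.06,0.4,30],[0,0,0,0,0,0.5,30],[0,0,0,0,0,0.5,30],[0,0,0,0,0,0.4,30],[0,0,0,0,0,0.3,30],[0,0,0,0,0,0.2,30],[0,0,0,0,0,0.1,30],[0,0,0,0,0,0.05,30],[0,0,0,0,0,0,30]]}'
python3 - <<'E'
from h import *
n="scene"; im,d=manip.get_image(n); P,u,v=cloud(n,d); o=manip.get_obs(); print(o["ee_pos"],o["ft_force"])
h=np.hypot(P[:,0]-.46,P[:,1]+.002)
for lo,hi in((.005,.015),(.02,.05),(.06,.07),(.1,.112)):
    Q=P[(h<.04)&(P[:,2]>lo)&(P[:,2]<hi)]; print(lo,len(Q),np.round((Q.min(0)+Q.max(0))/2,4),np.round(Q.max(0),4),np.round(np.ptp(Q,0),3))
uv=proj(n,[.46,0,.06])[0].astype(int); save("s3.png",cv2.resize(im[uv[1]-45:uv[1]+45,uv[0]-60:uv[0]+60],None,fx=5,fy=5,interpolation=cv2.INTER_CUBIC))
E
```

```text
time: 11.4
ee_pos: [0.4581, -0.0012, 0.0763]
eef_rot: [[0.986, 0.165, 0.001], [0.165, -0.986, -0.0], [0.001, 0.0, -1.0]]
ft_force: [-0.2, 0.0, -2.8]
opening: 0.038
gripper_force: 25.0
[ 0.45820318 -0.00121299  0.07643219] [-0.280861   -0.12037161 -2.69059692]
0.005 199 [ 0.4591 -0.0013  0.01  ] [0.4925 0.0319 0.0148] [0.067 0.066 0.01 ]
0.02 73 [ 0.467  -0.0024  0.0351] [0.4758 0.013  0.0498] [0.017 0.031 0.029]
0.06 47 [ 0.4716 -0.0019  0.0664] [0.4863 0.0225 0.0699] [0.029 0.049 0.007]
0.1 119 [ 0.4599 -0.0021  0.1059] [0.478  0.033  0.1118] [0.036 0.07  0.012]
```

View pics/s3.png

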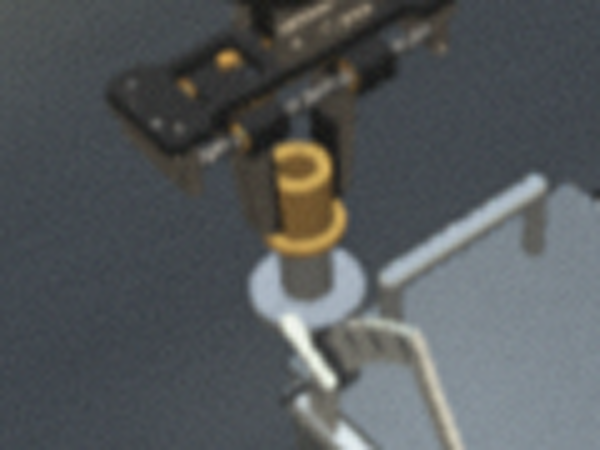

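The crop shows the flange at (305,230) centred over the shaft at (305,275); the depth offsets are within 1.5 mm. I'll lower the last 5–6 mm slowly.

```bash
python3 -m jog '{"steps": [[0,0,0,-0.03,0,0.05,30],[0,0,0,0,0,0.03,30],[0,0,0,0,0,0.02,30],[0,0,0,0,0,0.02,30],[0,0,0,0,0,0.02,30],[0,0,0,0,0,0,30],[0,0,0,0,0,0,30]]}'
python3 -m jog '{"steps": [[0,0,0,0,0,0.02,30],[0,0,0,0,0,0.01,30],[0,0,0,0,0,0,30],[0,0,0,0,0,0,30]]}'
```

```text
time: 12.15
ee_pos: [0.4569, -0.0012, 0.0718]
eef_rot: [[0.986, 0.165, -0.0], [0.165, -0.986, 0.0], [-0.0, -0.0, -1.0]]
ft_force: [0.4, 0.6, -2.9]
opening: 0.0381
gripper_force: 25.0
time: 12.55
ee_pos: [0.4569, -0.0012, 0.0709]
eef_rot: [[0.986, 0.165, -0.0], [0.165, -0.986, 0.0], [-0.0, -0.0, -1.0]]
ft_force: [0.5, -0.2, -2.5]
opening: 0.0376
gripper_force: 25.0
```

```bash
python3 -m jog '{"steps": [[0,0,0,0,0,0.02,30],[0,0,0,0,0,0,30],[0,0,0,0,0,0,30]]}'
python3 -m jog '{"steps": [[0,0,0,0,0,0.02,30],[0,0,0,0,0,0,30],[0,0,0,0,0,0,30]]}'
```

```text
time: 12.85
ee_pos: [0.4569, -0.0012, 0.0703]
eef_rot: [[0.986, 0.165, -0.0], [0.165, -0.986, 0.0], [-0.0, -0.0, -1.0]]
ft_force: [-0.4, -0.2, -2.8]
opening: 0.0382
gripper_force: 25.0
time: 13.15
ee_pos: [0.457, -0.0012, 0.0702]
eef_rot: [[0.986, 0.165, 0.0], [0.165, -0.986, -0.0], [0.0, 0.0, -1.0]]
ft_force: [-3.3, 0.9, 4.8]
opening: 0.0379
gripper_force: 25.0
```

Contact is made: the vertical force went from -2.8 to +4.8 N. I'll open gently and lift off.

```bash
python3 -m jog '{"steps": [[0,0,0,0,0,-0.01,30],[0,0,0,0,0,0,30],[0,0,0,0,0,0,40],[0,0,0,0,0,0,44],[0,0,0,0,0,0,50],[0,0,0,0,0,0,58],[0,0,0,0,0,0,62],[0,0,0,0,0,0,62],[0,0,0,0,0,-0.2,62],[0,0,0,0,0,-0.5,62]]}' 8
python3 -m jog '{"steps": [[0,0,0,0,0,-0.7,62],[0,0,0,0,0,-0.8,62],[0,0,0,0,0,-1,62],[0,0,0,0,0,-1,62],[0,0,0,0,0,-1,62],[0,0,0,0,0,0,62],[0,0,0,0,0,0,62]]}'
python3 - <<'E'
from h import *
ims={}
for n in("scene","wrist","top"):
    c=cal(n); im,d=manip.get_image(n); P,u,v=cloud(n,d,None,c); ims[n]=im; np.savez(n+"4.npz",im=im,d=d,K=c[0],R=c[1],t=c[2])
    h=np.hypot(P[:,0]-.46,P[:,1]+.002)
    for nm,lo,hi in(("foot",.005,.015),("shaft",.02,.05),("flange",.058,.067),("top",.1,.112)):
        Q=P[(h<.042)&(P[:,2]>lo)&(P[:,2]<hi)]
        if len(Q): print(n,nm,len(Q),np.round((Q.min(0)+Q.max(0))/2,4),np.round(Q.max(0),4),np.round(np.ptp(Q,0),3))
    for th in("mark_tip","mark","lid_pointer"):
        for r in manip.look_for(n,th)[:4]: print(n,th,round(r["confidence"],2),np.round(np.array(r["bbox"])*[512,384,512,384],0))
save("w4.png",ims["wrist"])
E
```

```text
time: 14.15
ee_pos: [0.4558, -0.0009, 0.0904]
eef_rot: [[0.986, 0.165, -0.003], [0.165, -0.986, 0.001], [-0.003, -0.001, -1.0]]
ft_force: [0.8, -0.3, 0.3]
opening: 0.062
gripper_force: 0.0
time: 14.85
ee_pos: [0.4572, -0.0013, 0.2266]
eef_rot: [[0.986, 0.165, 0.002], [0.165, -0.986, -0.0], [0.001, 0.001, -1.0]]
ft_force: [0.7, 0.3, -0.4]
opening: 0.0621
gripper_force: 0.0
scene foot 196 [ 0.4599 -0.0015  0.0103] [0.4943 0.0322 0.0147] [0.069 0.067 0.009]
scene shaft 66 [ 0.4675 -0.0016  0.0342] [0.4768 0.0141 0.0483] [0.019 0.031 0.028]
scene flange 76 [ 0.4621 -0.0019  0.0625] [0.4836 0.0222 0.0666] [0.043 0.048 0.008]
scene top 89 [ 0.4582 -0.0028  0.1043] [0.4772 0.0163 0.1084] [0.038 0.038 0.008]
scene mark_tip 0.54 [228. 154. 304. 211.]
scene mark 0.64 [226. 157. 303. 213.]
scene mark 0.46 [218. 186. 239. 198.]
scene lid_pointer 0.71 [226. 171. 330. 252.]
wrist foot 745 [0.4626 0.0014 0.01  ] [0.4909 0.0348 0.0145] [0.057 0.067 0.009]
wrist flange 439 [0.4613 0.0008 0.0625] [0.4809 0.0252 0.0668] [0.039 0.049 0.009]
wrist top 747 [0.4564 0.0006 0.104 ] [0.4751 0.0192 0.1079] [0.037 0.037 0.008]
wrist mark_tip 0.88 [ 88.  11. 388.  56.]
wrist mark 0.9 [ 86.   7. 388.  56.]
wrist mark 0.23 [232. 156. 271. 205.]
wrist lid_pointer 0.69 [127.   0. 351.  93.]
top mark_tip 0.45 [212. 179. 295. 195.]
top mark 0.68 [213. 178. 291. 197.]
top lid_pointer 0.97 [215. 144. 291. 214.]
```

View pics/w4.png

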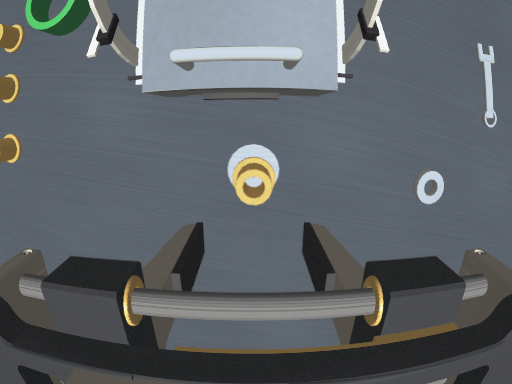

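The bushing stands upright on the post at (253,185), flange centred within about 2 mm by depth. The clips are at (107,30) and (368,25), the pointers at (133,77) and (350,75). Next I measure the mark angle about the hinge.

```bash
cat > box.py <<'E'
from h import *
yaw=np.deg2rad(9.45); bar=np.array([.580,.0323,.146]); ex=np.array([np.cos(yaw),np.sin(yaw),0]); ey=np.array([-np.sin(yaw),np.cos(yaw),0])
H=np.array([0,0,.094])+(bar+.155*ex)*[1,1,0]
def tobox(P): q=P-H; return np.c_[q@ex,q@ey,q[:,2]]
E
python3 - <<'E'
from box import *
print("H",H)
for n in("scene","wrist","top"):
    f=np.load(n+"4.npz"); P,u,v=cloud(n,f["d"],None,(f["K"],f["R"],f["t"])); B=tobox(P); g=f["im"][v,u].astype(int)
    # front edge of lid to check hinge
    m=(abs(B[:,2])<.01)&(abs(B[:,1])<.09)&(B[:,0]<-.12); print(n,"lid front x",np.round(np.percentile(B[m][:,0],[1,3]),4),"z",np.round(np.median(B[m][:,2]),4))
    m=(abs(B[:,2])<.007)&(B[:,0]<-.03)&(B[:,0]>-.15)&(abs(B[:,1])<.104); print("  lid y",np.round(np.percentile(B[m][:,1],[1,99]),4))
    m=(B[:,2]>.046)&(B[:,2]<.065)&(abs(B[:,1])<.05)&(B[:,0]<-.12); print("  bar mean",np.round(B[m].mean(0),4))
    r=np.hypot(B[:,0],B[:,2]); a=np.arctan2(B[:,2],-B[:,0])
    for s in(1,-1):
        for nm,k in(("black",g.max(1)<70),("white",g.min(1)>185)):
            m=k&(abs(s*B[:,1]-.113)<.02)&(r>.12)&(r<.2)&(a>.3)&(a<1.0)
            if m.sum()>2: print("  ",s,nm,m.sum(),"px",u[m].mean().round(),v[m].mean().round(),"ang med",np.round(np.median(a[m]),3),"rng",np.round(np.percentile(a[m],[5,95]),3),"r",np.round(np.percentile(r[m],[5,95]),3),"y",np.round(np.median(B[m][:,1]),3))
E
```

```text
H [0.73289653 0.05774896 0.094     ]
scene lid front x [-1.5073 -1.5015] z 0.0018
  lid y [-0.1016  0.0998]
  bar mean [-0.7103  0.0042  0.0556]
   1 black 34 px 299.0 165.0 ang med 0.483 rng [0.435 0.525] r [0.129 0.156] y 0.107
   1 white 13 px 298.0 156.0 ang med 0.472 rng [0.465 0.501] r [0.157 0.17 ] y 0.12
   -1 black 16 px 235.0 206.0 ang med 0.504 rng [0.48  0.521] r [0.13  0.153] y -0.11
   -1 white 43 px 230.0 204.0 ang med 0.475 rng [0.46  0.488] r [0.135 0.17 ] y -0.117
wrist lid front x [-0.2891 -0.1829] z 0.0044
  lid y [-0.102   0.1017]
  bar mean [-0.1587 -0.0002  0.0568]
   1 black 319 px 108.0 32.0 ang med 0.488 rng [0.447 0.508] r [0.131 0.159] y 0.109
   1 white 303 px 94.0 31.0 ang med 0.485 rng [0.476 0.716] r [0.144 0.172] y 0.119
   -1 black 315 px 367.0 27.0 ang med 0.49 rng [0.448 0.507] r [0.133 0.159] y -0.101
   -1 white 339 px 379.0 28.0 ang med 0.482 rng [0.474 0.671] r [0.139 0.172] y -0.113
top lid front x [-0.7048 -0.6806] z 0.004
  lid y [-0.1019  0.1016]
  bar mean [-0.3012  0.0074  0.0567]
   1 black 10 px 216.0 196.0 ang med 0.483 rng [0.403 0.519] r [0.15  0.157] y 0.11
   1 white 44 px 213.0 191.0 ang med 0.502 rng [0.472 0.929] r [0.136 0.168] y 0.116
   -1 black 9 px 288.0 185.0 ang med 0.503 rng [0.479 0.529] r [0.148 0.157] y -0.111
   -1 white 46 px 289.0 178.0 ang med 0.507 rng [0.472 0.958] r [0.137 0.168] y -0.114
```

The mark angle is about 0.48 rad. I'll move over the bar, turn the fingers front to back, and check before descending.

```bash
python3 -m jog '{"steps": [[0,0,0,0.5,-0.1,0,44],[0,0,0,0.9,-0.1,0,44],[0,0,0,1,-0.1,0,44],[0,0,0,1,-0.13,0,44],[0,0,-0.5,0.82,0,0,44],[0,0,-1,0,0,0,44],[0,0,-1,0,0,0,44],[0,0,-1,0,0,0,44],[0,0,-1,0,0,0,44],[0,0,-1,0,0,0,44]]}' 8
python3 -m jog '{"steps": [[0,0,-1,0,0,0,44],[0,0,-1,0,0,0,44],[0,0,-1,0,0,0,44],[0,0,-1,0,0,0,44],[0,0,-1,0,0,0,44],[0,0,-1,0,0,0,44],[0,0,-1,0,0,0,44],[0,0,-1,0,0,0,44],[0,0,-1,0,0,0,44],[0,0,-1,0,0,0,44]]}'
python3 -m jog '{"steps": [[0,0,-1,0,0,0,44],[0,0,-1,0,0,0,44],[0,0,-0.5,0,0,0,44],[0,0,0,0,0,0,44],[0,0,0,0,0,0,44]]}'
python3 - <<'E'
from box import *
n="wrist"; o=manip.get_obs(); c=cal(n); im,d=manip.get_image(n); P,u,v=cloud(n,d,None,c)
T=(P-o["ee_pos"])@o["eef_rot"]; m=(P[:,2]>.143)&(P[:,2]<.16)&(np.hypot(P[:,0]-.58,P[:,1]-.032)<.07); Q=T[m]
print(len(Q),"bar in tool",np.round((np.percentile(Q,2,0)+np.percentile(Q,98,0))/2,4),np.round(np.ptp(Q,0),3),cv2.minAreaRect(Q[:,:2].astype(np.float32)))
print("expected bar in tool",np.round((bar-o["ee_pos"])@o["eef_rot"],4)); save("w5.png",im)
E
```

```text
time: 16.45
ee_pos: [0.5797, 0.0324, 0.2259]
eef_rot: [[0.797, 0.604, -0.0], [0.604, -0.797, 0.0], [-0.0, -0.0, -1.0]]
ft_force: [-0.3, 0.3, -1.4]
opening: 0.0438
gripper_force: 0.0
time: 17.45
ee_pos: [0.5797, 0.0323, 0.2259]
eef_rot: [[0.049, 0.999, -0.0], [0.999, -0.049, 0.0], [0.0, -0.0, -1.0]]
ft_force: [-0.3, -0.5, -0.3]
opening: 0.0439
gripper_force: 0.0
time: 17.95
ee_pos: [0.5797, 0.0324, 0.226]
eef_rot: [[-0.164, 0.987, 0.0], [0.987, 0.164, 0.0], [0.0, 0.0, -1.0]]
ft_force: [0.2, -0.2, 0.0]
opening: 0.0438
gripper_force: 0.0
1641 bar in tool [ 0.0055 -0.0024  0.0755] [0.111 0.012 0.01 ] ((0.004410602152347565, -0.002239168155938387), (0.11149947345256805, 0.011591869406402111), 0.3358246088027954)
expected bar in tool [-0.0001  0.0003  0.08  ]
```

View pics/w5.png

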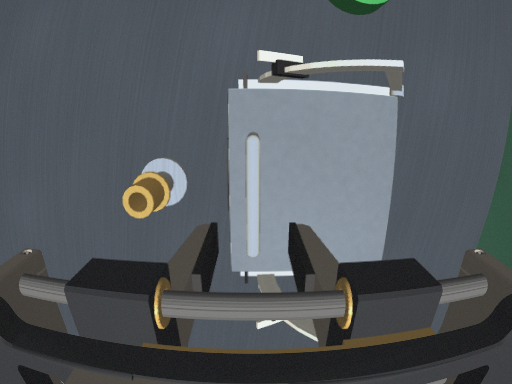

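The bar is at column 252, centred between the fingers, with the bushing clear at (145,195). I'll descend and pinch it.

```bash
python3 -m jog '{"steps": [[0,0,0,0.05,-0.03,0.6,44],[0,0,0,0,0,0.8,44],[0,0,0,0,0,0.8,44],[0,0,0,0,0,0.6,44],[0,0,0,0,0,0.35,44],[0,0,0,0,0,0.15,44],[0,0,0,0,0,0,44],[0,0,0,0,0,0,5],[0,0,0,0,0,0,5],[0,0,0,0,0,0,5]]}' 45
python3 -m jog '{"steps": [[0,0,0,0,0,0,5],[0,0,0,0,0,0,5],[0,0,0,0,0,0,5],[0,0,0,0,0,0,5],[0,0,0,0,0,0,5]]}' 45
```

```text
time: 19.0
ee_pos: [0.5791, 0.0336, 0.1279]
eef_rot: [[-0.165, 0.986, 0.001], [0.986, 0.165, -0.0], [-0.0, 0.001, -1.0]]
ft_force: [0.5, 0.1, -0.4]
opening: 0.0221
gripper_force: 0.0
time: 19.5
ee_pos: [0.5792, 0.0337, 0.1274]
eef_rot: [[-0.165, 0.986, 0.002], [0.986, 0.165, 0.0], [-0.0, 0.002, -1.0]]
ft_force: [4.4, 0.3, 0.0]
opening: 0.0104
gripper_force: 45.0
```

```bash
python3 -m jog '{"steps": [[0,0,0,0,0.11,-0.31,5],[0,0,0,0,0.13,-0.3,5],[0,0,0,0,0.15,-0.29,5],[0,0,0,0,0.17,-0.28,5],[0,0,0,0,0,0,5],[0,0,0,0,0,0,5]]}' 45
python3 -m jog '{"steps": [[0,0,0,0,0.18,-0.27,5],[0,0,0,0,0.2,-0.26,5],[0,0,0,0,0.21,-0.25,5],[0,0,0,0,0.23,-0.23,5],[0,0,0,0,0,0,5],[0,0,0,0,0,0,5],[0,0,0,0,0,0,5]]}' 45
cat > meas.py <<'E'
from box import *
o=manip.get_obs(); q=tobox((o["ee_pos"]-.019*o["eef_rot"][:,2])[None])[0]
print("kin angle",np.arctan2(q[2],-q[0])-.3237,"r",np.hypot(q[0],q[2]),o["ft_force"])
for n in("scene","wrist","top"):
    c=cal(n); im,d=manip.get_image(n); P,u,v=cloud(n,d,None,c); B=tobox(P); g=im[v,u].astype(int); np.savez(n+"6.npz",im=im,d=d,K=c[0],R=c[1],t=c[2])
    r=np.hypot(B[:,0],B[:,2]); a=np.arctan2(B[:,2],-B[:,0])
    m=(abs(B[:,1])<.09)&(r>.06)&(r<.13)&(a>.2)&(a<.8)
    if m.sum()>50:
        for _ in range(3):
            p=np.polyfit(B[m][:,0],B[m][:,2],1); m&=abs(np.polyval(p,B[:,0])-B[:,2])<.004
        print(n,"lid face slope angle",np.round(np.arctan(-p[0]),4),m.sum(),"offset at hinge",round(p[1],4))
    for s in(1,-1):
        for nm,k in(("black",g.max(1)<70),("white",g.min(1)>185)):
            m=k&(abs(s*B[:,1]-.113)<.02)&(r>.12)&(r<.2)&(a>.3)&(a<1.0)
            if m.sum()>2: print("  ",n,s,nm,m.sum(),"px",u[m].mean().round(),v[m].mean().round(),"ang",np.round(np.median(a[m]),3),np.round(np.percentile(a[m],[5,95]),3),"r",np.round(np.percentile(r[m],[5,95]),3))
E
python3 meas.py
```

```text
time: 20.1
ee_pos: [0.5938, 0.0362, 0.1607]
eef_rot: [[-0.165, 0.986, -0.004], [0.986, 0.165, -0.0], [0.0, -0.004, -1.0]]
ft_force: [2.9, -1.8, -9.8]
opening: 0.0106
gripper_force: 45.0
time: 20.8
ee_pos: [0.6182, 0.0402, 0.1938]
eef_rot: [[-0.165, 0.986, -0.004], [0.986, 0.165, -0.001], [-0.0, -0.004, -1.0]]
ft_force: [-6.1, -4.0, -3.8]
opening: 0.0106
gripper_force: 45.0
kin angle 0.473982056059988 r 0.16600534474536532 [-6.09829115 -4.03061034 -3.78599732]
scene lid face slope angle 0.4628 1598 offset at hinge 0.0033
   scene 1 black 3 px 304.0 168.0 ang 0.482 [0.482 0.5  ] r [0.128 0.129]
   scene -1 black 21 px 235.0 207.0 ang 0.497 [0.476 0.515] r [0.128 0.155]
   scene -1 white 40 px 230.0 204.0 ang 0.476 [0.461 0.494] r [0.135 0.17 ]
wrist lid face slope angle 0.4627 10120 offset at hinge 0.0039
   wrist 1 black 581 px 226.0 64.0 ang 0.497 [0.454 0.511] r [0.133 0.167]
   wrist 1 white 1096 px 256.0 51.0 ang 0.643 [0.476 0.975] r [0.139 0.169]
   wrist -1 black 217 px 241.0 331.0 ang 0.498 [0.46  0.509] r [0.131 0.156]
   wrist -1 white 32 px 237.0 345.0 ang 0.482 [0.475 0.605] r [0.149 0.155]
   top 1 white 25 px 213.0 189.0 ang 0.496 [0.478 0.954] r [0.133 0.155]
   top -1 black 14 px 288.0 186.0 ang 0.487 [0.448 0.512] r [0.148 0.167]
   top -1 white 41 px 289.0 180.0 ang 0.494 [0.475 0.944] r [0.135 0.169]
```

Run:
```python
from box import *
for n in("scene","wrist","top"):
    f=np.load(n+"4.npz"); P,u,v=cloud(n,f["d"],None,(f["K"],f["R"],f["t"])); B=tobox(P)
    m=(abs(B[:,1])<.09)&(B[:,0]<-.06)&(B[:,0]>-.13)&(abs(B[:,2])<.01); p=np.polyfit(B[m][:,0],B[m][:,2],1); print(n,"shut slope",np.arctan(-p[0]),m.sum())
a=np.load("wrist6.npz")["im"]; b=np.load("scene6.npz")["im"]
A=cv2.resize(a[35:110,180:280],(800,600),interpolation=cv2.INTER_CUBIC); 
S=cv2.resize(b[185:225,215:255],(400,400),interpolation=cv2.INTER_CUBIC); L=cv2.resize(b[140:180,280:320],(400,400),interpolation=cv2.INTER_CUBIC)
save("w6.png",cv2.resize(np.vstack([cv2.resize(A,(800,600)),np.hstack([S,L])]),(480,600)))
# pointer vs fin: points outboard of the lid, r 0.157-.175
for n in("wrist","scene"):
    f=np.load(n+"6.npz"); P,u,v=cloud(n,f["d"],None,(f["K"],f["R"],f["t"])); B=tobox(P); r=np.hypot(B[:,0],B[:,2]); an=np.arctan2(B[:,2],-B[:,0]); g=f["im"][v,u].max(1)
    for s in(1,-1):
        for lo,hi in((.100,.106),(.106,.112),(.112,.118),(.118,.126)):
            m=(s*B[:,1]>lo)&(s*B[:,1]<hi)&(r>.158)&(r<.172)&(an>.3)&(an<.7)
            for nm,k in(("dark",g<90),("light",g>170)):
                if (m&k).sum()>2: print(n,s,lo,nm,(m&k).sum(),np.round(np.percentile(an[m&k],[10,50,90]),3),"r",np.round(np.median(r[m&k]),3),"px",np.round([u[m&k].mean(),v[m&k].mean()]))
```

```text
scene shut slope 0.0024726742976781614 1356
wrist shut slope -0.00017737600333657825 6748
top shut slope 0.0009691840252763611 1225
wrist 1 0.1 dark 20 [0.465 0.469 0.475] r 0.166 px [207.  74.]
wrist 1 0.106 dark 90 [0.458 0.472 0.484] r 0.165 px [210.  68.]
wrist 1 0.112 dark 119 [0.452 0.472 0.497] r 0.164 px [212.  60.]
wrist 1 0.112 light 5 [0.483 0.483 0.488] r 0.162 px [212.  55.]
wrist 1 0.118 light 231 [0.476 0.481 0.486] r 0.165 px [209.  49.]
scene -1 0.112 light 13 [0.462 0.473 0.483] r 0.166 px [227. 200.]
scene -1 0.118 light 6 [0.462 0.472 0.481] r 0.164 px [226. 201.]
```

View pics/w6.png

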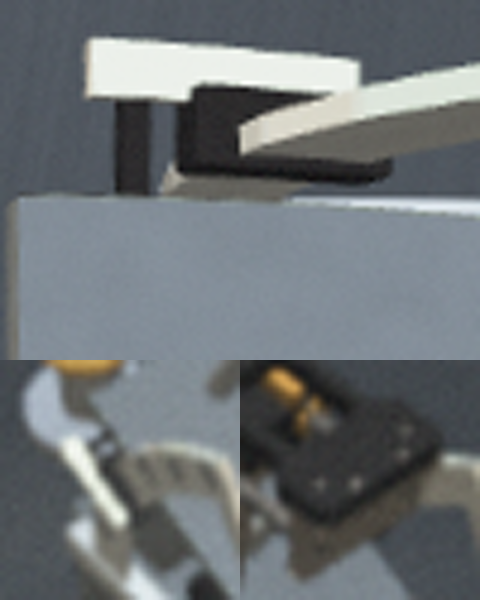

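The shut-lid slope reads zero bias, so the lid is at 0.463 now. The crop shows the pin at (132,145), just under the white fin's plane. From the fin and clip extents the mark is at about 0.477, so I'll nudge up by about 0.014 rad.

```bash
python3 -m jog '{"steps": [[0,0,0,0,0.03,-0.03,5],[0,0,0,0,0.025,-0.03,5],[0,0,0,0,0,0,5],[0,0,0,0,0,0,5],[0,0,0,0,0,0,5]]}' 45
python3 meas.py | grep -v "top "
python3 - <<'E'
from box import *
for n,k in(("wrist","4"),("scene","4"),("wrist","6")):
    f=np.load(n+k+".npz"); P,u,v=cloud(n,f["d"],None,(f["K"],f["R"],f["t"])); B=tobox(P); r=np.hypot(B[:,0],B[:,2]); an=np.arctan2(B[:,2],-B[:,0]); g=f["im"][v,u].max(1)
    for s in(1,-1):
        m=(s*B[:,1]>.1)&(s*B[:,1]<.13)&(r>.125)&(r<.162)&(an>.4)&(an<.56)&(g<80)
        h=(an[m]-.48)*r[m]*1e3  # mm from the 0.48 plane
        if m.sum()>5: print(n,k,s,m.sum(),"clip mm",np.round(np.percentile(h,[0,2,10,50,90,98,100]),1))
        m=(s*B[:,1]>.117)&(s*B[:,1]<.13)&(r>.16)&(r<.18)&(an>.4)&(an<.56)&(g>150); h=(an[m]-.48)*r[m]*1e3
        if m.sum()>5: print("   fin mm",m.sum(),np.round(np.percentile(h,[0,2,10,50,90,98,100]),1),np.round(r[m].max(),4))
        m=(s*B[:,1]>.104)&(s*B[:,1]<.116)&(r>.16)&(r<.18)&(an>.4)&(an<.56)&(g<90); h=(an[m]-.48)*r[m]*1e3
        if m.sum()>5: print("   pin mm",m.sum(),np.round(np.percentile(h,[0,2,10,50,90,98,100]),1))
E
```

```text
time: 21.45
ee_pos: [0.6197, 0.0404, 0.1953]
eef_rot: [[-0.165, 0.986, -0.004], [0.986, 0.165, -0.001], [-0.0, -0.004, -1.0]]
ft_force: [-6.2, -4.3, -4.4]
opening: 0.0105
gripper_force: 45.0
kin angle 0.48681457600492195 r 0.16605377102173355 [-6.24733205 -4.30359238 -4.42591578]
scene lid face slope angle 0.4664 1598 offset at hinge 0.0043
   scene -1 black 20 px 236.0 207.0 ang 0.5 [0.45  0.511] r [0.128 0.155]
   scene -1 white 40 px 230.0 204.0 ang 0.474 [0.455 0.493] r [0.135 0.17 ]
wrist lid face slope angle 0.475 9917 offset at hinge 0.0039
   wrist 1 black 589 px 224.0 64.0 ang 0.496 [0.458 0.511] r [0.133 0.167]
   wrist 1 white 1045 px 255.0 51.0 ang 0.656 [0.476 0.977] r [0.139 0.169]
   wrist -1 black 161 px 241.0 330.0 ang 0.499 [0.472 0.509] r [0.13  0.155]
   wrist -1 white 31 px 238.0 344.0 ang 0.557 [0.475 0.628] r [0.149 0.154]
wrist 4 1 328 clip mm [-8.9 -5.9 -4.2  1.1  4.   4.6  5.2]
   fin mm 111 [-3.4 -2.8 -1.1  0.1  0.8  1.3  1.6] 0.1735
wrist 4 -1 270 clip mm [-9.6 -5.8 -4.5  2.   3.7  4.3  4.5]
   fin mm 15 [-2.2 -1.8 -1.  -0.3  0.4  0.6  0.6] 0.1733
scene 4 1 35 clip mm [-8.7 -8.7 -5.6  0.5  4.8  7.2  7.5]
   fin mm 13 [-5.  -4.5 -2.8 -1.1  1.1  3.   3.6] 0.1715
scene 4 -1 23 clip mm [-0.   0.   0.7  3.5  6.   6.3  6.5]
   fin mm 7 [-2.1 -2.1 -2.1 -0.5  0.4  0.8  0.9] 0.17
wrist 6 1 449 clip mm [-6.1 -4.7 -2.7  3.2  4.4  4.9  8.3]
   fin mm 201 [-3.  -2.5 -0.9  0.2  1.   1.5  2.9] 0.1728
   pin mm 134 [-3.3 -2.7 -1.1  0.6  1.4  2.   2.3]
wrist 6 -1 131 clip mm [-2.4 -1.7 -0.2  3.   3.9  4.3  4.5]
```

The lid reads 0.475 and the mark 0.475–0.477 (clip centre 0.476, fin centre 0.474), so they are in line. A last check of the bushing from saved data, then I hand in.

Run:
```python
from box import *
f=np.load("scene6.npz"); P,u,v=cloud("scene",f["d"],None,(f["K"],f["R"],f["t"]))
Q=P[(np.hypot(P[:,0]-.46,P[:,1]+.002)<.042)&(P[:,2]>.1)&(P[:,2]<.112)]; print(len(Q),np.round((Q.min(0)+Q.max(0))/2,4))
o=manip.get_obs(); print(o["time"],o["opening"],o["gripper_force"],np.abs(o["qd"]).max())
if len(Q)>40: print(manip.close_job())
```

```text
89 [ 0.4584 -0.0014  0.104 ]
21.6 0.0105916301916386 44.99976396560669 0.0019832365151185452
the job is handed in; nothing more can be done
None
```

The job is handed in at 21.6 s: the bushing stands upright on the post, centred within about 2 mm, and the gripper is holding the lid at about 0.475 rad, in line with the mark (0.475–0.477).

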